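# Transposition weighing: exchange the loads of a two-pan balance

### The arm

A 6-joint arm with a two-finger parallel gripper is mounted at the origin on a cart in front of the work surface, level with it; the furniture and walls round the work are solid. World frame = base frame: x ahead of the robot, y to its left, z up, the work surface at z = 0. Lengths are in m, angles in rad, forces in N, time in s.
With the tool pointing down it reaches from about 0.3 to 0.825 m from the base axis. Payload 5.4 kg.
Tool frame: the origin (TCP) lies at the very end of the fingers, on their centre line; the grasp point (between the pads) lies 19 mm behind it; z points along the fingers, x is the direction in which the jaws open and shut, and the axes are right-handed (so a half turn about z gives the same grasp; the last joint's range is limited). The gripper opens to 92 mm and grips with 3 to 60 N. Pads are 20 mm wide; open, the fingers measure 128 mm over their backs; the gripper's body (75 mm by 189 mm) begins 69 mm behind the grasp point.
Start: joints at [-1.5, 0.158, 1.597, -0, 1.386, -0.21], TCP at [0.159, -0.552, 0.215] pointing down, gripper open.
Joint ranges: [-2.91, 2.91], [-0.94, 2.29], [0.18, 2.7], [-1.29, 4.43], [0.17, 2.64], [-3, 3]. Speed limits (rad/s): [2.57, 2.57, 3.14, 3.14, 3.14, 3.14].

### API

Orientations are given as a rotation vector (axis times angle).
In Python, from workcell import bot gives the robot as it stands. Calls block until the motion is done:
- bot.goto(position, orientation): joint-space move of the TCP to a pose.
- bot.line_to(position, rot=None, max_speed=0.15): straight line of the TCP; rot=None keeps the orientation; max_speed is the mean speed in m/s.
- bot.set_joints(angles): joint-space move.
- bot.set_gripper(opening, newtons=None): opening from 0.0 (shut) to 1.0 (fully open); newtons is the grip in N (None keeps the last); returns when the fingers have stopped.
- bot.hold(seconds).
- bot.inverse_kinematics(position, orientation): joint angles nearest the present ones, or None.
- bot.read_camera(name): name is "scene" or "top" or "wrist"; returns a dict with "pixels" (400x640x3 uint8, blue, green, red), "fx", "fy", "cx", "cy" (pixels), "R" (3x3) and "t" (3): a world point X has camera coordinates R X + t. Camera axes: x right, y down, z forward; pixel columns grow to the right and rows downward; lengths in m; the calibration is good to about 2 mm. The wrist camera is an equidistant fisheye: a pixel r from the principal point sees the ray r / f radians off the axis. A picture is of the moment at which its call begins. There is no depth.
A pose or a line that the arm cannot do raises bot.MotionError and nothing moves.
- bot.job_done(): hands the job in, once; it reports no verdict.
Readings, each from a call of its own:
- bot.current_clock(): time.
- bot.current_joints(): joint angles.
- bot.current_joint_vel(): joint speeds.
- bot.current_effort(): joint torques, N m.
- bot.current_ee_pos(): TCP position.
- bot.current_tool_rot(): TCP orientation.
- bot.current_contact_force(): force on the tool from outside, world axes, zero at the start.
- bot.current_ft_torque(): the same for the moment, N m.
- bot.current_opening(): opening from 0.0 (shut) to 1.0 (fully open).
Only numpy, scipy, OpenCV 4.12 (cv2) and the standard library are available. Lean on these libraries where they do the work, as an engineer would, in place of code of your own. Each camera call takes 0.05 s, during which the arm holds its last target.

### The job

Do the second half of a transposition weighing: exchange the loads of the two-pan balance, so that the sample can ends up on the dish that holds the brass weights now, and all three weights end up on the dish that holds the can now. First set the can aside on the clean white tile, then carry the weights across one by one, straight from dish to dish and never down onto the bench, and last put the can in the middle of the emptied dish. Everything must end upright and let go, with the balance at rest and its pointer at the middle mark.

Things in the scene. Friction and masses are not known exactly. Their poses are not given: they have to be found in the camera images.
- can_center (a point): Centre, half-way up, of the sample can: a round aluminium can with a press lid, 52 mm across the wall and 55 mm across the lid (the top 10 mm), 41 mm high, 0.35 kg. It stands upright, alone on one dish of the balance. Its z axis points up.
- large_weight_center (a point): Centre, half-way up, of the largest brass weight: 38 mm across, 38 mm high in all, its straight wall about 20 mm high, then a shoulder and a 20 mm knob on top; 0.2 kg. It stands on the other dish with the two smaller weights. Its z axis points up.
- medium_weight_center (a point): Centre, half-way up, of the middle brass weight, same shape: 30 mm across, 30 mm high, straight wall about 16 mm high; 0.1 kg.
- small_weight_center (a point): Centre, half-way up, of the smallest brass weight, same shape: 24 mm across, 22 mm high, straight wall about 12 mm high; 0.05 kg. The feet of the three weights stand about 34 mm from the middle of the dish, with 15 mm or more between neighbours.
- balance: The two-pan balance, fixed on the bench; origin under its centre on the bench, y along the line of the dishes (their middles at y = +120 and -120 mm), x away from the front with the pointer. White housing 124 x 328 mm, 50 mm high; between the dishes a pointer head 58 mm wide, 18 mm thick, rising to 136 mm above the bench.
- can_pan_top (a point): Middle of the flat upper face of the steel dish on which the can stands at the start (where the weights must end). Dish 124 mm across, rim 3 mm high at 58 to 62 mm from the middle; face 92 mm above the bench when level. The dishes stay horizontal; one rises slowly as the other sinks, at most 6 mm from level, with little force: 50 g more on one side takes them nearly to the stop.
- weight_pan_top (a point): Middle of the flat upper face of the other, equal dish, on which the three weights stand at the start (where the can must end).
- pointer (a joint): Angle of the balance's pointer in rad: 0 at the middle mark (dishes level), +/-0.24 when one dish is at its stop. It is level when the can is on one dish and all three weights are on the other.
- tile_top (a point): Centre of the upper face of the white ceramic tile on the bench, 112 x 112 x 8 mm, fixed, 8 mm above the bench: the clean place to park the can. It lies left or right of the balance, nearer the robot. Nothing higher than 20 mm stands within 100 mm of its centre other than the balance.
Things that resemble listed ones, but are neither listed nor needed, are in the scene too. What is shaped like the part that bears large_weight_center but green or pink is not meant. There is more than one size of the part that bears tile_top; the job needs the larger.

How it is judged:
By the outcome, as a careful person would: the job done as asked, in the order asked, and still so for the second after the job is handed in, with the robot touching nothing.
It also fails if it takes over 120 s, if anything falls off the work surface, if the arm or the gripper's body presses on something with over 40 N, if the wrist force passes 120 N, or if a joint passes its speed limit or range.

## Working session

There is one attempt and no reset: what is moved stays moved. The work goes in short steps, each a Python script; the robot and the scene stay as the last script left them, time stands still between calls to the robot, and variables do not carry over. Pictures are saved under pics/ and viewed, and the job is handed in when it is done.

```bash
ls; mkdir -p pics
python3 - <<'E'
from workcell import bot
import cv2,numpy as np
for n in("scene","top"):
    c=bot.read_camera(n); cv2.imwrite(f"pics/{n}0.png",c["pixels"]); print(n,c["fx"],c["cx"],c["cy"],np.round(c["R"],3).tolist(),np.round(c["t"],3))
print(bot.current_clock(),bot.current_opening())
E
```

```text
pics
scene 448.2245524125231 313.76782392900475 198.47134299420995 [[-0.78, -0.625, -0.022], [-0.312, 0.419, -0.852], [0.542, -0.658, -0.523]] [0.405 0.269 0.925]
top 505.7585919765582 315.2059745750944 201.18105501326747 [[0.015, -1.0, 0.006], [-0.996, -0.016, -0.083], [0.083, -0.004, -0.997]] [-0.02   0.554  1.657]
0.1 1.0020242645776822
```

View pics/scene0.png

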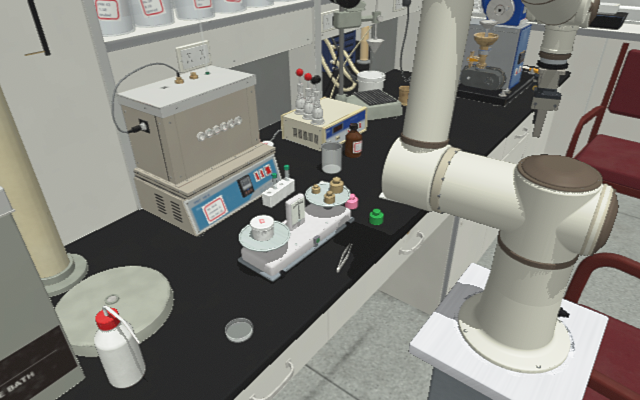

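View pics/top0.png

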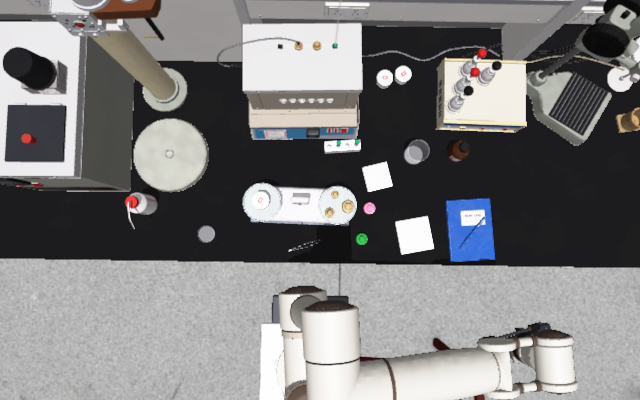

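Can is on the left (+y) dish at about (262,201) in the top view. The weights are on the right dish, near (336,203). The larger tile is at about (414,235) and the smaller one at (377,177). Next: rough positions, then a closer look from the wrist camera.

```bash
cat > h.py <<'E'
from workcell import bot
import cv2,numpy as np
from scipy.spatial.transform import Rotation as Ro
def ray(c,u,v,wrist=False):
    x=(u-c["cx"])/c["fx"]; y=(v-c["cy"])/c["fy"]
    if wrist:
        r=np.hypot(x,y); k=np.sin(r)/r if r>1e-9 else 1.
        d=np.array([x*k,y*k,np.cos(r)])
    else: d=np.array([x,y,1.])
    R=np.array(c["R"]);t=np.array(c["t"])
    return -R.T@t, R.T@d
def onz(c,u,v,z,wrist=False):
    o,d=ray(c,u,v,wrist); return o+d*(z-o[2])/d[2]
def proj(c,X,wrist=False):
    p=np.array(c["R"])@np.array(X)+np.array(c["t"])
    if wrist:
        r=np.hypot(p[0],p[1]); a=np.arctan2(r,p[2]); s=a/max(r,1e-9)
        return c["cx"]+c["fx"]*p[0]*s, c["cy"]+c["fy"]*p[1]*s
    return c["cx"]+c["fx"]*p[0]/p[2], c["cy"]+c["fy"]*p[1]/p[2]
def down(yaw):
    "tool down, jaw axis (tool x) along world angle yaw"
    c,s=np.cos(yaw),np.sin(yaw)
    M=np.array([[c,s,0],[s,-c,0],[0,0,-1.]])
    return Ro.from_matrix(M).as_rotvec()
E
python3 - <<'E'
from h import *
c=bot.read_camera("top")
for n,u,v,z in [("can",260,200,.133),("dishL",262,203,.092),("dishR",337,204,.092),("tile",414,235,.008),("small tile",377,177,.008),("w",335,194,.12),("w",348,206,.12),("w",329,212,.12)]: print(n,onz(c,u,v,z).round(3))
im=c["pixels"]; cv2.imwrite("pics/topz.png",cv2.resize(im[160:270,230:450],None,fx=3.6,fy=3.6,interpolation=cv2.INTER_CUBIC))
w=bot.read_camera("wrist"); print(w["fx"],w["cx"],w["cy"]); R=np.array(w["R"]); print("cam",-R.T@np.array(w["t"]),R[2])
print(Ro.from_rotvec(bot.current_tool_rot()).as_matrix().round(2))
E
```

```text
can [0.546 0.16  0.133]
dishL [0.54  0.158 0.092]
dishR [ 0.54  -0.081  0.092]
tile [ 0.447 -0.343  0.008]
small tile [ 0.64  -0.218  0.008]
w [ 0.569 -0.073  0.12 ]
w [ 0.532 -0.114  0.12 ]
w [ 0.513 -0.055  0.12 ]
309.70691628693146 315.5074825537481 198.070039484381
cam [ 0.22060871 -0.53513644  0.38466417] [-0.22585271 -0.06299218 -0.9721227 ]
[[ 0.28 -0.96 -0.  ]
 [-0.96 -0.28  0.  ]
 [-0.   -0.   -1.  ]]
```

View pics/topz.png

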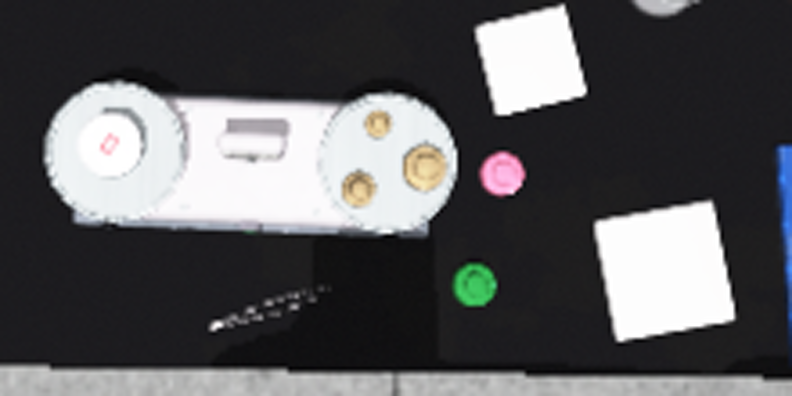

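Top view, enlarged: the three weights are clearly separated, and the can sits slightly off the middle of its dish. Next I'll take wrist views over each dish.

Run:
```python
from h import *
c=bot.read_camera("top"); im=c["pixels"]
m=(im.min(2)>200).astype(np.uint8)*255
n,l,s,ce=cv2.connectedComponentsWithStats(m)
for i in range(1,n):
    if 300<s[i,4]<3000 and 360<ce[i,0]<440 and 150<ce[i,1]<260: 
        cn,_=cv2.findContours((l==i).astype(np.uint8),0,2); r=cv2.minAreaRect(cn[0]); print(ce[i],r,onz(c,*ce[i],.008).round(4), np.sqrt(s[i,4])*1.645/505)
bot.goto([.50,-.08,.26],down(-np.pi/2)); 
w=bot.read_camera("wrist"); cv2.imwrite("pics/w1.png",w["pixels"]); np.savez("w1.npz",**w)
bot.goto([.50,.16,.26],down(-np.pi/2)); 
w=bot.read_camera("wrist"); cv2.imwrite("pics/w2.png",w["pixels"]); np.savez("w2.npz",**w)
print(bot.current_clock(),bot.current_joints().__repr__(),bot.current_contact_force())
```

```text
[377.16666667 176.63050314] ((377.1177062988281, 176.4705810546875), (25.223705291748047, 25.223705291748047), 75.96376037597656) [ 0.6414 -0.2191  0.008 ] 0.08214915148614226
[414.34806132 234.92155095] ((414.3799743652344, 234.8400115966797), (33.45158386230469, 33.36214065551758), 79.69515228271484) [ 0.4474 -0.3442  0.008 ] 0.10847765722691226
3.4 array([ 7.68696914e-02, -4.26885041e-04,  1.67582401e+00, -5.71594532e-04,
        1.46618507e+00,  1.64951403e+00]) [ 2.03953020e-01 -1.49418644e-04  9.12765961e-02]
```

View pics/w1.png

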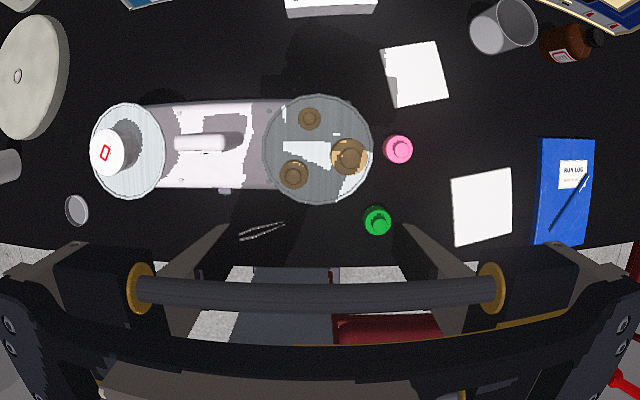

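View pics/w2.png

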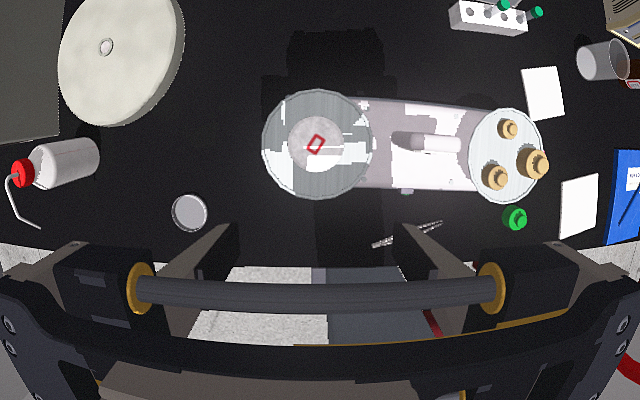

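Run:
```python
import cv2
a=cv2.imread("pics/w1.png")[85:210,255:380]; b=cv2.imread("pics/w2.png")[80:205,255:380]
cv2.imwrite("pics/wz.png",cv2.hconcat([cv2.resize(x,(400,400),interpolation=cv2.INTER_CUBIC) for x in(a,b)]))
```

```text
(no output)
```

View pics/wz.png

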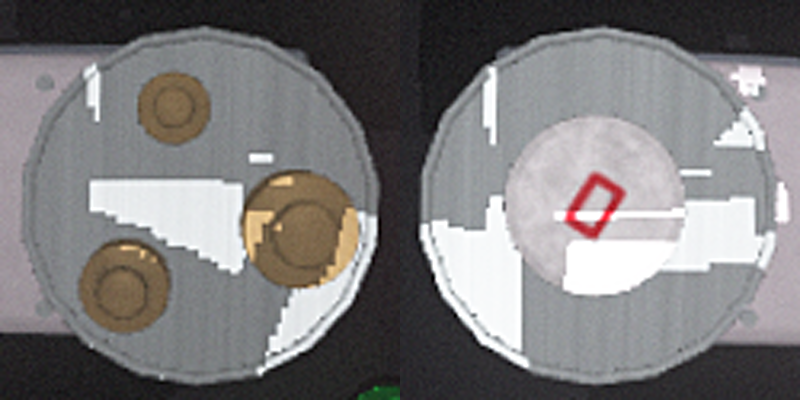

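Zoomed views, dishes nearly overhead: in the left tile the knobs are at about (174,107) small, (124,293) medium and (306,236) large. In the right tile the can lid centre is at about (595,205), and the dish circle is centred near (600,205). I'll fit these on the proper planes.

Run:
```python
from h import *
from scipy.optimize import least_squares
def fit(P):
    f=lambda p:np.hypot(P[:,0]-p[0],P[:,1]-p[1])-p[2]
    return least_squares(f,[*P.mean(0)[:2],.03],loss="soft_l1",f_scale=.001).x
w1=dict(np.load("w1.npz"));w2=dict(np.load("w2.npz"))
Z=lambda x,y,o:(o[0]+(x+.5)/3.2-.5,o[1]+(y+.5)/3.2-.5)
for n,w,pts,z,o in [("dishR",w1,[(22,205),(378,205),(200,28),(200,383),(75,78),(327,78),(75,331),(325,332)],.095,(255,85)),
 ("dishL",w2,[(21,205),(379,205),(200,28),(200,383)],.095,(255,80)),
 ("can",w2,[(104,205),(286,205),(195,115),(195,296)],.133,(255,80))]:
    P=np.array([onz(w,*Z(x,y,o),z,True) for x,y in pts]); print(n,fit(P).round(4))
for n,x,y,h in [("small",174,107,22),("med",124,293,30),("large",306,236,38)]:
    print(n,"knob",onz(w1,*Z(x,y,(255,85)),.092+h/1000,True).round(4))
hsv=cv2.cvtColor(w1["pixels"],cv2.COLOR_BGR2HSV)
m=((hsv[...,0]>8)&(hsv[...,0]<28)&(hsv[...,1]>70)).astype(np.uint8); m[:, :255]=0;m[:,380:]=0;m[:85]=0;m[210:]=0
m=cv2.morphologyEx(m,cv2.MORPH_CLOSE,np.ones((5,5)))
for cn in cv2.findContours(m,0,cv2.CHAIN_APPROX_NONE)[0]:
    if cv2.contourArea(cn)<100: continue
    a=np.sqrt(cv2.contourArea(cn)/np.pi); wall=.020 if a>17 else .016 if a>12.5 else .012
    P=np.array([onz(w1,u,v,.092+wall,True) for u,v in cn[:,0]]); print("body",a,wall,fit(P).round(4))
# same in other top/w2 view: knobs
hsv=cv2.cvtColor(w2["pixels"],cv2.COLOR_BGR2HSV)
m=((hsv[...,0]>8)&(hsv[...,0]<28)&(hsv[...,1]>70)).astype(np.uint8);
```

```text
dishR [ 0.5368 -0.0836  0.0611]
dishL [0.5426 0.1561 0.0611]
can [0.5455 0.1579 0.0273]
small knob [ 0.5705 -0.0751  0.114 ]
med knob [ 0.512  -0.0592  0.122 ]
large knob [ 0.531  -0.1156  0.13  ]
body 13.599192765483634 0.016 [ 0.5119 -0.0584  0.0145]
body 17.82785520904057 0.02 [ 0.5312 -0.1155  0.0186]
body 10.592650040466088 0.012 [ 0.5706 -0.0746  0.0111]
```

Estimates agree to about 1 mm: the dishes are 239.7 mm apart, and the knob and body fits match. Starting with the can.

```bash
cat >> h.py <<'E'
DL=np.array([.5426,.1561]);DR=np.array([.5368,-.0836]);TILE=np.array([.4474,-.3442])
def st(tag=""): print(tag,round(bot.current_clock(),1),np.round(bot.current_ee_pos(),4),"open mm",round(bot.current_opening()*92,1),"F",np.round(bot.current_contact_force(),1))
def shot(n,cam="wrist"):
    w=bot.read_camera(cam); cv2.imwrite(f"pics/{n}.png",w["pixels"]); np.savez(f"{n}.npz",**w); return w
E
python3 - <<'E'
from h import *
Y=down(-np.pi/2); c=[.5455,.1579]
bot.set_gripper(66/92,25)
bot.goto([*c,.20],Y); st("above")
bot.line_to([*c,.096]); st("down")
bot.set_gripper(0,25); st("grip")
bot.line_to([*c,.125],max_speed=.06); st("lift")
shot("w3")
bot.line_to([*c,.25]); st("up")
E
```

```text
above 4.4 [0.5448 0.1579 0.1991] open mm 66.0 F [-0.9  0.2  0.8]
down 5.2 [0.5465 0.1581 0.0976] open mm 66.2 F [0.1 0.5 0.6]
grip 5.5 [0.5464 0.1581 0.0968] open mm 54.5 F [2.3 0.4 1. ]
lift 6.2 [0.5452 0.1579 0.1248] open mm 54.2 F [-0.  -0.6 -3.3]
up 7.2 [0.5447 0.1579 0.2485] open mm 53.8 F [ 0.3 -0.3 -3.6]
```

View pics/w3.png

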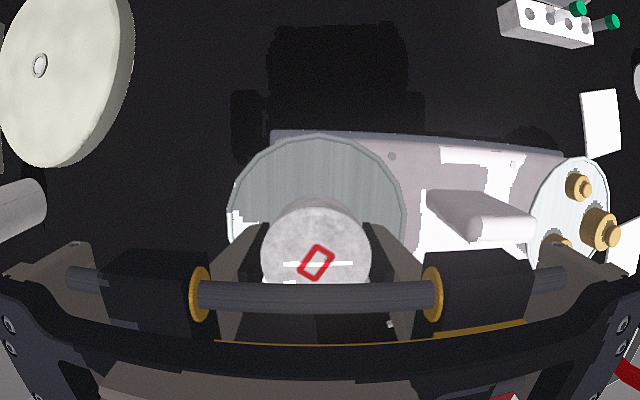

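The can is held at the lid, upright, with the wrist force reading its weight (3.4 N). Taking it to the tile.

Run:
```python
from h import *
Y=down(-np.pi/2)
bot.goto([*TILE,.16],Y); st("above tile")
bot.line_to([*TILE,.025],max_speed=.12); bot.hold(.2); st()
for z in (.016,.014,.0125,.0115,.0105):
    bot.line_to([*TILE,z],max_speed=.03); bot.hold(.15); st(z)
    if bot.current_contact_force()[2]>-1.5: break
bot.set_gripper(72/92); bot.hold(.1); st("open")
bot.line_to([*TILE,.12]); bot.line_to([TILE[0],TILE[1],.20]); 
shot("w4")
```

```text
above tile 9.1 [ 0.4481 -0.3435  0.1602] open mm 54.0 F [ 0.5  0.2 -3.2]
 10.6 [ 0.4478 -0.3446  0.0257] open mm 54.3 F [-0.6  0.7 -3.4]
0.016 11.2 [ 0.4475 -0.3443  0.0161] open mm 54.1 F [-0.9 -0.2 -3.4]
0.014 11.6 [ 0.4474 -0.3442  0.014 ] open mm 54.2 F [-1.   0.3 -3.6]
0.0125 12.0 [ 0.4476 -0.3444  0.0136] open mm 54.1 F [-2.8  2.7  5. ]
open 12.5 [ 0.4474 -0.3442  0.0125] open mm 72.0 F [-0.1  0.2  0.2]
```

View pics/w4.png

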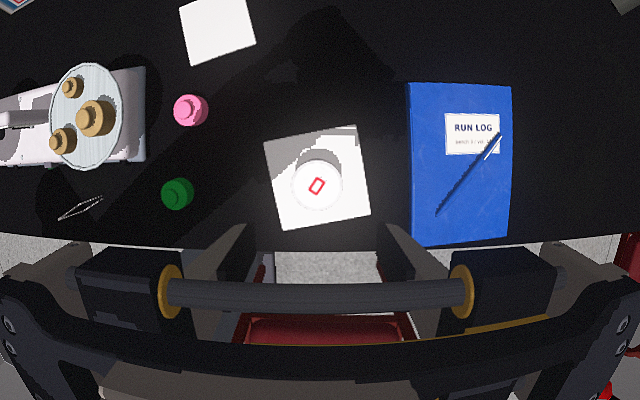

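The can stands upright and centred on the tile at about (316,185). Next I re-check the weights now that their dish has sunk.

```bash
cat >> h.py <<'E'
from scipy.optimize import least_squares
def fit(P):
    f=lambda p:np.hypot(P[:,0]-p[0],P[:,1]-p[1])-p[2]
    return least_squares(f,[*P.mean(0)[:2],.03],loss="soft_l1",f_scale=.001).x
def weights(w,zd):
    hsv=cv2.cvtColor(w["pixels"],cv2.COLOR_BGR2HSV)
    m=((hsv[...,0]>8)&(hsv[...,0]<28)&(hsv[...,1]>70)).astype(np.uint8); m[:,:220]=0;m[:,420:]=0;m[:70]=0;m[215:]=0
    m=cv2.morphologyEx(m,cv2.MORPH_CLOSE,np.ones((5,5))); out=[]
    for cn in cv2.findContours(m,0,cv2.CHAIN_APPROX_NONE)[0]:
        if cv2.contourArea(cn)<150: continue
        out.append(fit(np.array([onz(w,u,v,zd+.015,True) for u,v in cn[:,0]])).round(4))
    return out
E
python3 - <<'E'
from h import *
bot.set_gripper(32/92)
bot.goto([.50,-.08,.26],down(-np.pi/2)); bot.hold(.2)
w=shot("w5"); print(weights(w,.086)); st()
cv2.imwrite("pics/w5z.png",cv2.resize(w["pixels"][60:230,220:420],None,fx=3,fy=3,interpolation=cv2.INTER_CUBIC))
E
```

```text
[array([ 0.5118, -0.0583,  0.0144]), array([ 0.5307, -0.116 ,  0.0189]), array([ 0.5706, -0.0748,  0.011 ])]
 16.2 [ 0.4999 -0.0809  0.2596] open mm 32.1 F [ 0.1 -0.3 -0.2]
```

View pics/w5z.png

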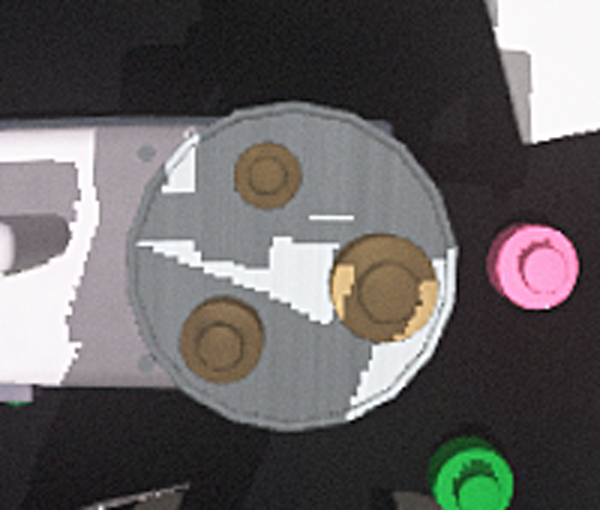

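The weights have not moved: small (267,174), medium (221,340), large (385,290) in the zoom. Taking the small one first.

```bash
cat >> h.py <<'E'
def pick(p,yaw,z,opening,N=20):
    bot.set_gripper(opening/92,N)
    bot.goto([*p,.19],down(yaw)); 
    bot.line_to([*p,z+.02],max_speed=.12); bot.hold(.15)
    bot.line_to([*p,z],max_speed=.05); bot.hold(.25); st("down")
    bot.set_gripper(0,N); bot.hold(.1); st("grip"); zg=bot.current_ee_pos()[2]
    bot.line_to([*p,z+.03],max_speed=.06); bot.hold(.2); st("lifted")
    return zg
E
python3 - <<'E'
from h import *
zg=pick([.5706,-.0749],-np.pi/2,.0905,32); open("zg","w").write(str(zg))
w=shot("w6")
bot.line_to([.5706,-.0749,.19]); st("up")
E
```

```text
down 18.6 [ 0.5709 -0.075   0.0908] open mm 32.1 F [0.3 0.4 0.3]
grip 19.0 [ 0.5707 -0.0749  0.0907] open mm 22.7 F [-0.3 -0.9  0.2]
lifted 19.9 [ 0.5702 -0.0748  0.12  ] open mm 22.7 F [ 0.6 -0.4 -0.6]
up 20.5 [ 0.5702 -0.0747  0.1892] open mm 22.7 F [-0.7 -0.1 -1.2]
```

View pics/w6.png

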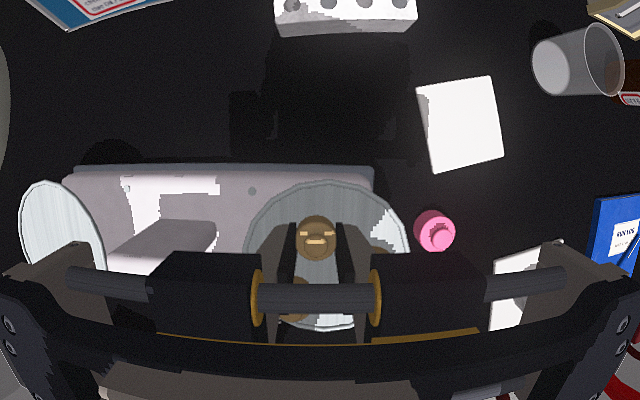

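Small weight is held between the jaws at about (316,235). Now placing it on the empty, raised dish.

```bash
cat >> h.py <<'E'
def place(p,yaw,zs,opening,thr=None):
    bot.goto([*p,.19],down(yaw)); 
    bot.line_to([*p,zs[0]+.015],max_speed=.12); bot.hold(.25); f0=bot.current_contact_force()[2]; st("near")
    for z in zs:
        bot.line_to([*p,z],max_speed=.03); bot.hold(.2); st(z)
        if thr and bot.current_contact_force()[2]-f0>thr: break
    bot.set_gripper(opening/92); bot.hold(.2); st("open")
    bot.line_to([*p,zs[-1]+.03],max_speed=.06); bot.line_to([*p,.19])
E
python3 - <<'E'
from h import *
place([*(DL+[.022,.030])],-np.pi/2,[.1045,.1033,.1023,.1015],34,1.)
bot.goto([.50,.16,.26],down(-np.pi/2)); bot.hold(.2)
w=shot("w7"); print(weights(w,.098)); st()
cv2.imwrite("pics/w7z.png",cv2.resize(w["pixels"][50:250,200:560],None,fx=2.2,fy=2.2))
E
```

```text
near 22.6 [0.5652 0.1862 0.1204] open mm 22.7 F [-0.2  0.2 -0.1]
0.1045 23.4 [0.5648 0.1861 0.1048] open mm 22.7 F [-1.  -0.5  0. ]
0.1033 23.9 [0.5646 0.1861 0.1033] open mm 22.9 F [ 0.5  0.3 -0.3]
0.1023 24.3 [0.5648 0.1861 0.1026] open mm 22.7 F [0.3 0.  2.6]
open 24.9 [0.5646 0.1861 0.1022] open mm 34.0 F [-0.5  0.5  0.6]
[array([0.5646, 0.185 , 0.011 ])]
 26.8 [0.4998 0.1601 0.2579] open mm 34.1 F [-0.  -0.3  0.2]
```

View pics/w7z.png

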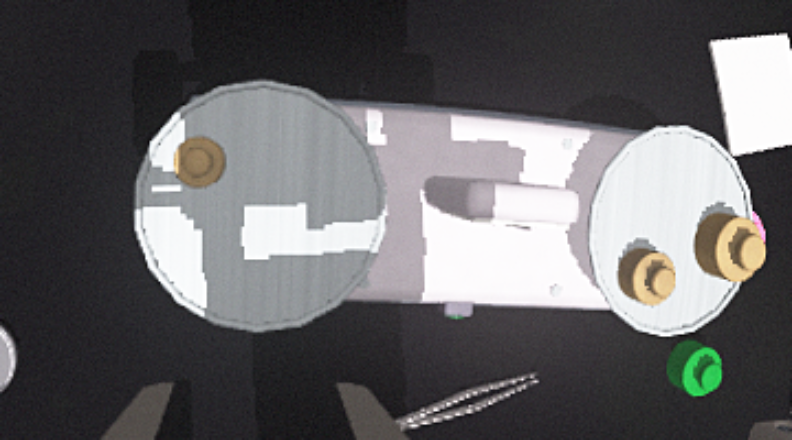

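The small weight stands upright on the left dish at about (199,161), touching down at the expected height. Medium next.

Run:
```python
from h import *
ya=-3*np.pi/4
zg=pick([.5119,-.0586],ya,.0908,38)
w=shot("w8")
bot.line_to([.5119,-.0586,.19]); st("up")
h=zg-.086
place([*(DL+[.021,-.029])],ya,[.0995+h,.0985+h,.0975+h,.0965+h],42,1.)
bot.goto([.50,.16,.26],down(-np.pi/2)); bot.hold(.2)
w=shot("w9"); print(weights(w,.098)); st()
cv2.imwrite("pics/w9z.png",cv2.resize(w["pixels"][50:250,200:560],None,fx=2.2,fy=2.2))
```

```text
down 29.7 [ 0.5122 -0.0587  0.0911] open mm 38.2 F [ 1.   0.  -0.1]
grip 30.1 [ 0.5121 -0.0586  0.091 ] open mm 28.8 F [ 0.5 -0.6  0.7]
lifted 31.0 [ 0.5115 -0.0585  0.1203] open mm 28.7 F [-0.5  0.3 -0.8]
up 31.6 [ 0.5114 -0.0584  0.1892] open mm 28.7 F [-0.  -0.2 -1.8]
near 33.4 [0.5642 0.1271 0.1204] open mm 28.6 F [ 0.3 -0.4 -0.8]
0.10451354783672101 34.3 [0.5638 0.1271 0.1047] open mm 28.6 F [-0.   0.2 -1.1]
0.10351354783672101 34.7 [0.5636 0.1271 0.1036] open mm 28.9 F [ 0.4 -0.5 -0.1]
0.10251354783672101 35.2 [0.5638 0.1271 0.1027] open mm 28.8 F [ 0.3 -0.3 -0.2]
0.10151354783672101 35.6 [0.5637 0.1271 0.1016] open mm 28.9 F [ 0.7 -0.7  0.3]
open 36.2 [0.5636 0.1271 0.1015] open mm 42.1 F [0.3 0.1 0.2]
[array([0.5619, 0.1263, 0.0143]), array([0.5647, 0.185 , 0.0109])]
 38.4 [0.4999 0.1597 0.259 ] open mm 41.7 F [-0.1 -1.1 -1. ]
```

View pics/w9z.png

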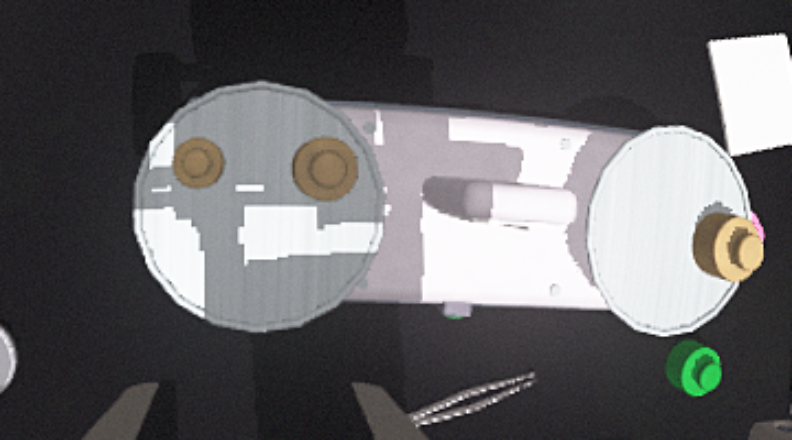

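Both small and medium are upright, at (199,161) and (325,168). Now the large one.

Run:
```python
from h import *
ya=-np.pi/2
p=[.5309,-.1158]
zg=pick(p,ya,.0917,47,25)
bot.line_to([*p,.20]); st("up")
h=zg-.0865
place([*(DL+[-.032,0])],ya,[.090+h,.0885+h,.0875+h,.0865+h,.0855+h,.0848+h],50,1.)
bot.goto([.50,.16,.26],down(-np.pi/2)); bot.hold(.2)
w=shot("w10"); print(weights(w,.086)); st()
cv2.imwrite("pics/w10z.png",cv2.resize(w["pixels"][50:250,200:560],None,fx=2.2,fy=2.2))
```

```text
down 41.5 [ 0.5311 -0.1159  0.092 ] open mm 47.0 F [-0.4  0.4 -0.6]
grip 41.9 [ 0.531  -0.1157  0.0919] open mm 36.0 F [-0.5  0.7  1.2]
lifted 42.8 [ 0.5305 -0.1157  0.1212] open mm 36.5 F [-0.2 -0.1 -1.9]
up 43.5 [ 0.5303 -0.1156  0.199 ] open mm 36.4 F [-0.5  0.3 -2.6]
near 45.6 [0.5112 0.1561 0.1112] open mm 36.2 F [ 0.  -0.3 -1.3]
0.0953503569440231 46.4 [0.5108 0.1561 0.0956] open mm 36.8 F [ 0.2  0.2 -1.7]
0.0938503569440231 46.9 [0.5106 0.1561 0.0939] open mm 36.4 F [ 0.1  0.4 -2. ]
0.0928503569440231 47.3 [0.5106 0.1561 0.0929] open mm 36.6 F [-0.   0.7 -2.4]
0.0918503569440231 47.8 [0.5107 0.1561 0.0919] open mm 36.2 F [ 0.1  1.2 -1.8]
0.09085035694402312 48.2 [0.5107 0.1561 0.0918] open mm 36.5 F [-3.4 -0.7  5.3]
open 48.8 [0.5106 0.1561 0.0908] open mm 50.1 F [-0.7 -0.4 -0.1]
[array([0.5103, 0.1551, 0.019 ]), array([0.5618, 0.1262, 0.0143]), array([0.5646, 0.185 , 0.0111])]
 50.7 [0.499  0.1598 0.2579] open mm 50.0 F [-0.6  0.4 -0. ]
```

View pics/w10z.png

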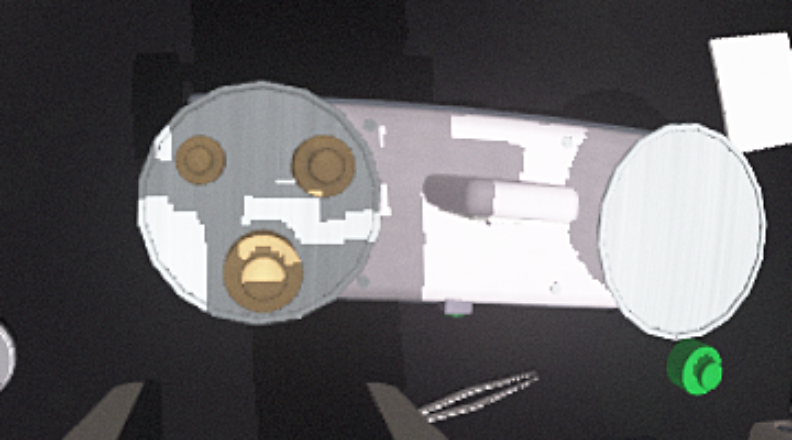

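All three weights are upright on the left dish: (199,160), (325,166) and (264,271). The right dish is empty. Fetching the can.

Run:
```python
from h import *
w=dict(np.load("w4.npz")); im=w["pixels"]
print("label",onz(w,316.5,185.5,.049,True))
Y=down(-np.pi/2)
bot.set_gripper(68/92,25)
bot.goto([*TILE,.15],Y)
wt=shot("w11")
bot.line_to([*TILE,.03],max_speed=.12); bot.hold(.15); bot.line_to([*TILE,.0125],max_speed=.05); bot.hold(.25); st("down")
bot.set_gripper(0,25); bot.hold(.1); st("grip")
bot.line_to([*TILE,.05],max_speed=.06); bot.hold(.1); st("lift")
bot.line_to([*TILE,.20]); st("up"); shot("w12")
```

```text
label [ 0.44677376 -0.34529774  0.049     ]
down 55.2 [ 0.4476 -0.3444  0.0128] open mm 68.3 F [0.8 0.7 0.5]
grip 55.6 [ 0.4475 -0.3443  0.0126] open mm 53.9 F [-0.7 -0.6  1.8]
lift 56.5 [ 0.447  -0.3438  0.0494] open mm 54.3 F [ 0.6  0.1 -3. ]
up 57.6 [ 0.4469 -0.3436  0.1986] open mm 54.8 F [-0.4 -0.1 -3.8]
```

View pics/w12.png

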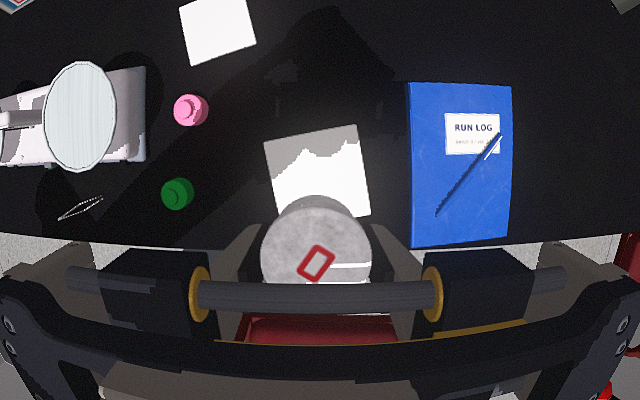

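View pics/w11.png

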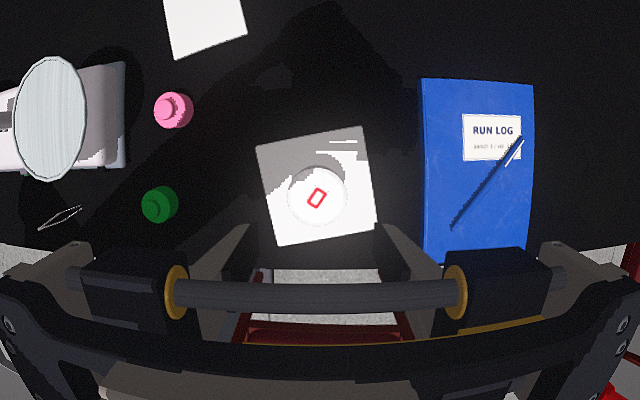

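The can is held squarely, as in the first grasp. Lowering it onto the middle of the raised dish and pressing down to level.

Run:
```python
from h import *
Y=down(-np.pi/2); p=DR
bot.goto([*p,.20],Y)
bot.line_to([*p,.115],max_speed=.12); bot.hold(.2); st("near")
for z in (.104,.101,.0985,.0970):
    bot.line_to([*p,z],max_speed=.03); bot.hold(.3); st(z)
bot.hold(.5); bot.set_gripper(66/92); bot.hold(.4); st("open")
bot.line_to([*p,.14],max_speed=.08); bot.line_to([*p,.22])
bot.goto([.49,-.0836,.26],Y); bot.hold(1.)
w=shot("w13"); shot("s13","scene"); st()
cv2.imwrite("pics/w13z.png",cv2.resize(w["pixels"][50:250,80:440],None,fx=2.2,fy=2.2))
cv2.imwrite("pics/s13z.png",cv2.resize(cv2.imread("pics/s13.png")[160:300,220:400],None,fx=4,fy=4,interpolation=cv2.INTER_CUBIC))
```

```text
near 59.8 [ 0.5375 -0.0839  0.116 ] open mm 54.1 F [-0.2 -0.2 -3. ]
0.104 60.6 [ 0.5369 -0.0836  0.1041] open mm 54.6 F [-0.9  0.1 -3.8]
0.101 61.2 [ 0.5372 -0.0838  0.1014] open mm 54.4 F [ 1.4 -0.   0.1]
0.0985 61.7 [ 0.5368 -0.0836  0.0985] open mm 54.5 F [-0.3 -0.4 -0.9]
0.097 62.3 [ 0.5367 -0.0836  0.097 ] open mm 53.9 F [-0.1 -0.2 -0.6]
open 63.6 [ 0.5368 -0.0836  0.097 ] open mm 66.0 F [ 0.5 -0.5 -0.2]
 66.4 [ 0.49   -0.0836  0.26  ] open mm 66.1 F [-0.2  0.3  0.9]
```

View pics/w13z.png

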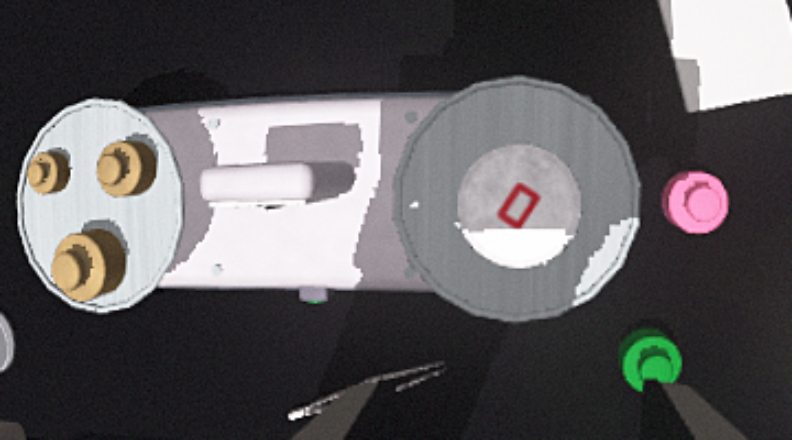

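View pics/s13z.png

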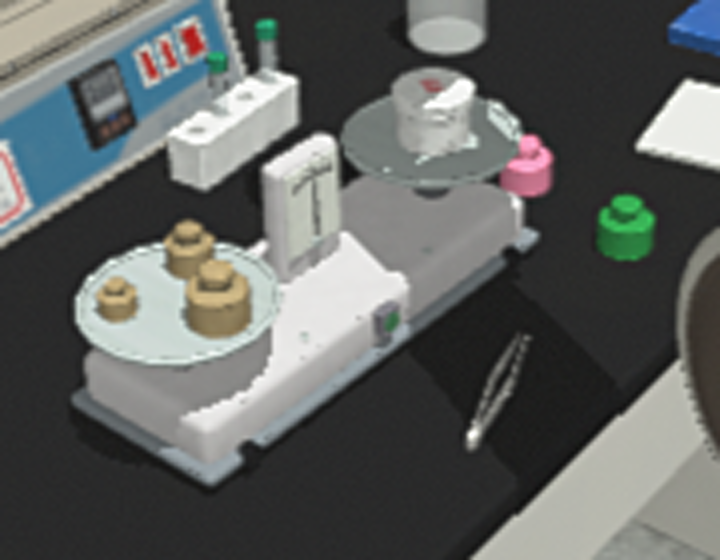

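The can sits in the middle of the right dish (lid centre about (519,205)) and the weights are upright on the left. The pointer looks vertical at the middle mark (about (318,205) in the scene zoom). I'll check centring and rest numerically.

Run:
```python
from h import *
w=dict(np.load("w13.npz")); Z=lambda x,y:(80+(x+.5)/2.2-.5,50+(y+.5)/2.2-.5)
P=np.array([onz(w,*Z(*q),.133,True) for q in [(457,205),(581,205),(519,143),(519,268)]]); print("can",fit(P).round(4))
P=np.array([onz(w,*Z(*q),.095,True) for q in [(395,198),(639,198),(517,77),(517,321)]]); print("dish",fit(P).round(4))
bot.hold(2); shot("s14","scene"); w2=shot("w14")
d=cv2.absdiff(cv2.imread("pics/w13.png"),cv2.imread("pics/w14.png")); print("diff",d.max(),d.mean())
d=cv2.absdiff(cv2.imread("pics/s13.png"),cv2.imread("pics/s14.png"))[160:300,220:400]; print("diff",d.max(),d.mean())
cv2.imwrite("pics/s14z.png",cv2.resize(cv2.imread("pics/s14.png")[188:235,275:325],None,fx=11,fy=11,interpolation=cv2.INTER_CUBIC)); cv2.imwrite("pics/s0z.png",cv2.resize(cv2.imread("pics/scene0.png")[188:235,275:325],None,fx=11,fy=11,interpolation=cv2.INTER_CUBIC)); st()
```

```text
can [ 0.5359 -0.0846  0.0273]
dish [ 0.5365 -0.0836  0.0607]
diff 138 3.844295572916667
diff 12 0.7685978835978836
 68.5 [ 0.49   -0.0836  0.26  ] open mm 65.8 F [ 0.4  0.  -0.6]
```

View pics/s14z.png

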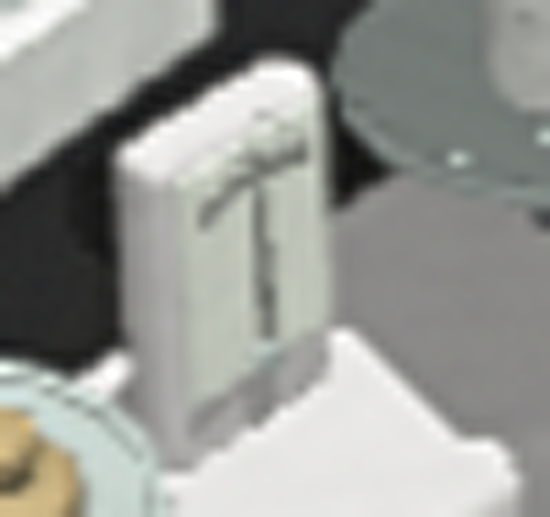

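View pics/s0z.png

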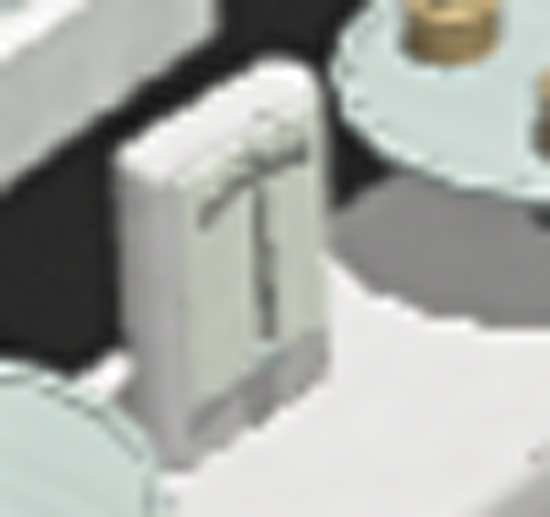

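The pointer (about (262,260)) matches the level starting picture, and the scene view is steady. Handing in.

Run:
```python
from h import *
bot.job_done(); print("done")
```

```text
the job is handed in; nothing more can be done
done
```

The balance loads are exchanged and the job is handed in at about 68.5 s of the 120 s. I parked the can on the larger white tile, then carried the small, medium and large weights straight from dish to dish. Last I put the can on the emptied dish and pressed it down to level before letting go.

**Last checks:**
- **Can:** upright, about 1 mm from the middle of its dish.
- **Weights:** all three are upright and well inside the rim of the other dish.
- **Pointer:** it looks the same as in the level picture at the start. I compared it by eye; I did not measure its angle.
- **At rest:** two scene pictures about 2 s apart differ only by small noise. The same check with the wrist camera showed larger differences (up to 138 grey levels at single pixels). I put that down to the arm settling and edge noise, but did not look into it.
- **Forces:** readings taken between moves peaked at about 6 N. I did not record forces during the moves themselves.

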